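# Shut the sliding door of the shelf cabinet and pin its lock

## Task

Slide the blue door of the little cabinet fully shut, then take the red-handled lock pin out of its wooden stand and thread it gently down through all three lock plates (upper ear, door tab, lower ear) until its collar sits fully home on the upper ear, and let go. Never force the pin against the cabinet (stay well below 30 N), leave the door shut, and leave the cups, sugar bowl and milk frother where they stand.

Things in the scene. Friction and masses are not known exactly. Their poses are not given: they have to be found in the camera images.
- cabinet: fixed white cabinet, 220 deep x 520 wide x 170 mm high, steel shelf top. Origin under its centre; x from its front (robot side) to its back, y to the left seen from the robot, z up. A steel rail on its front carries lock ears, door and door stop as one; it was screwed on 3 to 27 mm to +y of its zero mark. How far is not reported: find it by feel or sight. It never moves.
- hasp (a point): mark on the cabinet, cabinet's axes: where the upper ear's hole centre, at the ear's top face (150 mm up), would be with the rail at zero. The true hole is 3 to 27 mm from it to +y, exact in x and z. Ear: yellow steel plate 40 (x) x 48 (y) x 5 mm, hole 14 mm wide in its middle with a small chamfer. The rail lies 20 mm behind the hole (+x), its top 15 mm above the ear.
- hasp_low (a point): mark as hasp for the lower ear (same plate and hole), at its top face, 40 mm below the upper one's. Between them, 20 mm below the upper ear, the door's brass tab (same plate and hole) slides in from -y; with the door at its stop all three holes stand on one vertical line.
- handle_mark (a point): mark on the cabinet: where the centre of the door handle would be with the door shut and the rail at zero (140 mm to -y of hasp, 7 mm to -x, 110 mm up). The true handle lies 3 to 27 mm to +y of it, less the door's opening. Handle: upright black bar 14 mm thick, from 83 to 138 mm up, 35 mm in front of the door, on two thin stubs.
- door (a joint): sliding blue door, m, measured along the rail: 0 fully shut at its stop, growing as it opens (the door then moves to -y of the cabinet). It opens to 0.11, has about 2 N of friction and stays where it is left.
- pin: lock pin, 120 mm long, 0.14 kg, upright in the stand. Origin at its tip, z up along it. Steel shaft 12 mm thick, 75 mm long, last 2 mm chamfered to 10 mm; then a collar 28 mm wide, 5 mm high, its underside 75 mm above the tip; then a round red handle 22 mm thick, 40 mm high. Fully home, the collar lies on the upper ear and the tip is 75 mm below that ear's top face.
- pin_grip (a point): point on the pin's axis in the red handle, 102 mm above the tip, 18 mm below the handle's top and 22 mm above the collar's top: where to grip it.
- stand: wooden block 70 x 70 x 90 mm fixed on the counter, origin under its centre, with a 14 mm hole 80 mm deep in its top in which the pin stands, collar on the block. It may be to the left or to the right of the cabinet.
- cup_a: amber glass cup, 72 mm wide, 75 mm high, on the shelf; origin under its centre
- cup_b: amber glass cup, 72 mm wide, 75 mm high, on the shelf; origin under its centre
- sugar: white ceramic sugar bowl, 90 mm wide, 88 mm high, on the shelf; origin under its centre
- frother: white plastic milk frother, 68 mm wide, 150 mm high, on the counter at the other side from the stand; origin under its centre
Mind the look-alikes: they are no part of the job. What is meant by the pin is not purple, turquoise or white, and is the smaller of those in its own colour.

How it is judged:
On the way, in this order (a step that is already met when the one before it is completed fails the run):
1. the door is slid fully shut (within 3 mm) (value of joint door below 0.003 m), for 0.2 s.
2. the pin's tip is down through the upper ear, with the door still shut (within 4 mm) (value of joint door below 0.004 m and z of pin in the frame of hasp below -0.01 m and x of pin in the frame of hasp between -0.006 and 0.006 m and y of pin in the frame of hasp between 0 and 0.03 m), for 0.1 s.
At the end, for the whole second after the job is handed in: The door is shut (within 4 mm) and the pin stands upright (within 0.08 rad) and at rest in all three plates, its collar within 3 mm of the upper ear's top face (its tip within 6 mm in x of the mark and 0 to 30 mm to +y of it, which is the lock's line wherever the rail is set), released (value of joint door below 0.004 m and z of pin in the frame of hasp below -0.072 m and x of pin in the frame of hasp between -0.006 and 0.006 m and y of pin in the frame of hasp between 0 and 0.03 m and angle between pin's own z axis and vertical below 0.08 rad and linear speed of pin below 0.02 m/s); the robot touches nothing.
It fails at once if the pin is forced against the cabinet (over 30 N) (contact force between pin and cabinet above 30 N).
It fails at once if a cup, the sugar bowl or the frother is moved by more than 20 mm (distance of any of cup_a, cup_b, sugar, frother from where it was at the start of the episode above 0.02 m).
It also fails if it takes over 64 s, if anything falls off the work surface, if the arm or the gripper's body presses on something with over 40 N, if the wrist force passes 120 N, or if a joint passes its speed limit or range.

## Robot

A 6-joint arm with a two-finger parallel gripper is mounted at the origin on the work surface. World frame = base frame: x ahead of the robot, y to its left, z up, the work surface at z = 0. Lengths are in m, angles in rad, forces in N, time in s.
With the tool pointing down it reaches from about 0.4 to 0.825 m from the base axis. Payload 7 kg.
Tool frame: the origin (TCP) lies between the finger pads; the fingertips stand 25 mm ahead of it and the grasp point (between the pads) lies 6 mm ahead of it (arm.tip_extent is the z of the fingertips in the tool frame, in m); z points along the fingers, x is the direction in which the jaws open and shut, and the axes are right-handed (so a half turn about z gives the same grasp; the last joint's range is limited). The gripper opens to 88 mm and grips with 3 to 60 N. Pads are 19 mm wide; open, the fingers measure 130 mm over their backs; the gripper's body (78 mm by 193 mm) begins 47 mm behind the grasp point.
Start: joints at [-0.911, 0.359, 0.012, 0, -1.224, -0.288], TCP at [0.245, -0.629, 0.252] pointing down, gripper open.
Joint ranges: [-3.07, 3.07], [-1.43, 2.12], [-1.02, 1.25], [-3.03, 1.67], [-3.05, -0], [-3.03, 3.03]. Speed limits (rad/s): [2.39, 2.39, 3.01, 3.14, 3.14, 3.14].

## Interface

Orientations are given as [roll, pitch, yaw] about the fixed x, y, z axes, in that order (R = Rz(yaw) Ry(pitch) Rx(roll)).
In Python, from station import monitor, grab_frame, job_done, arm gives the robot as it stands.
- The arm moves only by the shell command python3 -m jog 'ROWS' [FORCE]. ROWS is JSON, a list that holds one entry, the list of rows, each a list of 7 numbers: the shift along the world's x, y, z in m, then the turn, a rotation vector about the world's x, y, z in rad, then the opening, from 0 (shut) to 1 (fully open). In form: [[[dx, dy, dz, ax, ay, az, claw], ...]]. A call has 1 to 20 rows; each row shifts and turns the commanded pose from where the row before left it; what a row does not reach is not made up. A row lasts 1/8 s, in which the tool goes at most 62.5 mm and 10.7 degrees, less where a joint would pass 70% of its speed; a pose out of reach is approached as far as the arm can. A call is refused whole if a number of a shift passes 0.0625 or a number of a turn 0.188, either way. A call with a gripper value outside its range is refused whole. The fingers move at their own pace and stop on an object; FORCE is the grip in N (left out, the last holds). Time passes only in rows, so rows that do not move let the fingers close. It gives the time, the measured TCP pose, the force and the opening at its end, in the units of the state.
- monitor.get_state(): the state, without advancing time (a new reading comes with each control period).
- grab_frame(name): name is "side" or "top"; returns a dict with "pixels" (400x640x3 uint8, red, green, blue), "K" (3x3 intrinsics, pixels), "k1" (the pictures are not rectified: a ray, as slopes to the right and down, at radius r is drawn at 1 + k1 r^2 times it, then the intrinsics apply), "view" (4x4, takes a point from world to camera coordinates). Camera axes: x right, y down, z forward; pixel columns grow to the right and rows downward; lengths in m; the calibration is good to about 2 mm. A picture is of the moment at which its call begins. There is no depth.
- job_done(): hands the job in, once; it reports no verdict.
The state is a dict: "t": time; "q": joint angles; "qd": joint speeds; "joint_efforts": joint torques, N m; "eef_pos": TCP position; "ee_rot": TCP orientation; "force": force on the tool from outside, world axes, zero at the start; "moment": the same for the moment, N m; "width": finger opening in m.
Only numpy, scipy, OpenCV 4.12 (cv2) and the standard library are available. Lean on these libraries where they do the work, as an engineer would, in place of code of your own. Each camera call takes 0.05 s, during which the arm holds its last target.

## Working session

There is one attempt and no reset: what is moved stays moved. The work goes in short steps, Python scripts to look and compute and a shell command to move; the robot and the scene stay as the last step left them, time stands still between calls to the robot, and variables do not carry over. Pictures are saved under pics/ and viewed, and the job is handed in when it is done.

```bash
mkdir -p pics; ls; python3 - <<'E'
from station import monitor, grab_frame, arm
import cv2
s=monitor.get_state(); print(s)
for n in("side","top"):
    f=grab_frame(n); cv2.imwrite(f"pics/{n}0.png",f["pixels"][:,:,::-1]); print(n,f["K"],f["k1"],f["view"])
print(arm.tip_extent)
E
```

```text
pics
{'t': 0.0, 'q': array([-9.10905730e-01,  3.59419760e-01,  1.10548255e-02, -3.92786369e-04,
       -1.22413657e+00, -2.88085752e-01]), 'qd': array([ 0.00033113,  0.00022073, -0.00127966,  0.00087667, -0.00012698,
       -0.00040985]), 'joint_efforts': array([-3.02793469e-04, -5.82718313e+01,  2.93053383e+01,  6.99729905e+00,
        6.70801266e-03, -1.37453117e-04]), 'eef_pos': array([ 0.24503256, -0.62845138,  0.25059198]), 'ee_rot': array([-3.14146215e+00, -1.73982406e-03,  1.94246729e+00]), 'force': array([-0.05352879,  0.59961055, -0.39657068]), 'moment': array([ 0.00882149, -0.02636779,  0.0003566 ]), 'width': 0.08758216077263155}
side [[435.87785144   0.         318.11845434]
 [  0.         435.87785144 195.92348274]
 [  0.           0.           1.        ]] 0.032347884872033904 [[ 0.72850665 -0.68500038  0.00724829 -0.39565259]
 [-0.42329876 -0.45845234 -0.78143433  0.30879629]
 [ 0.53860581  0.56621192 -0.62394539  1.0473448 ]
 [ 0.          0.          0.          1.        ]]
top [[496.30480685   0.         314.36032009]
 [  0.         496.30480685 196.08825097]
 [  0.           0.           1.        ]] 0.0435444078935827 [[ 6.41547842e-03 -9.99979358e-01  3.53249013e-04 -1.58785086e-02]
 [-9.91629377e-01 -6.40746335e-03 -1.28957834e-01  5.49437067e-01]
 [ 1.28957436e-01  4.77034103e-04 -9.91650015e-01  1.20056365e+00]
 [ 0.00000000e+00  0.00000000e+00  0.00000000e+00  1.00000000e+00]]
0.025
```

View pics/side0.png

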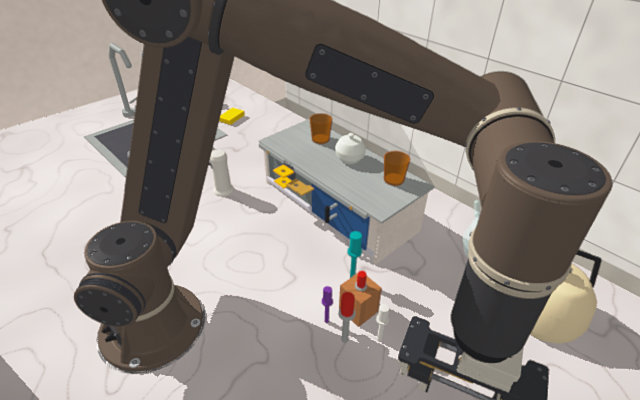

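View pics/top0.png

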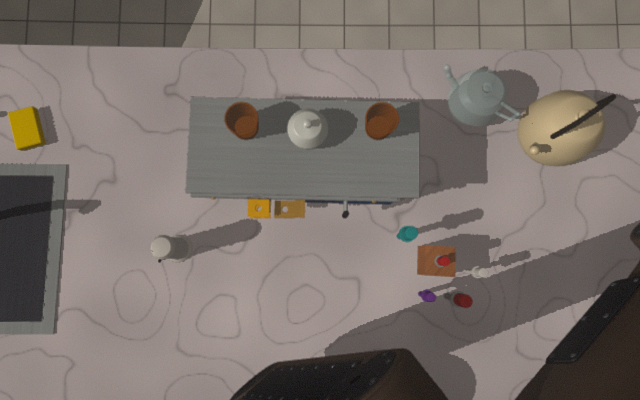

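The top view shows the cabinet at columns 188–420, the yellow ear at (259,208), the brass tab at (289,209), the handle at (346,211), and the stand with the small red pin at (444,260). The look-alikes stand around the stand: turquoise (408,233), purple (428,295), large red (463,300) and white (483,271). I'll zoom in next.

```bash
cat > h.py <<'E'
import numpy as np, cv2
from station import monitor, grab_frame
def und(f,uv):
    K=f["K"];d=np.array([(uv[0]-K[0,2])/K[0,0],(uv[1]-K[1,2])/K[1,1]]);x=d.copy()
    for _ in range(20): x=d/(1+f["k1"]*(x@x))
    return np.array([x[0],x[1],1.])
def ray(f,uv):
    V=f["view"];R=V[:3,:3]; return -R.T@V[:3,3], R.T@und(f,uv)
def onz(f,uv,z):
    o,d=ray(f,uv); return o+d*(z-o[2])/d[2]
def proj(f,p):
    V=f["view"];c=V[:3,:3]@np.array(p)+V[:3,3];s=c[:2]/c[2];s=s*(1+f["k1"]*(s@s));return f["K"][:2,:2]@s+f["K"][:2,2]
def tri(f,a,g,b):
    o1,d1=ray(f,a);o2,d2=ray(g,b)
    A=np.stack([d1,-d2],1);t=np.linalg.lstsq(A,o2-o1,rcond=None)[0]
    p,q=o1+t[0]*d1,o2+t[1]*d2;return (p+q)/2,np.linalg.norm(p-q)
def crop(f,x0,y0,x1,y1,name,s):
    cv2.imwrite(name,cv2.resize(f["pixels"][y0:y1,x0:x1,::-1],None,fx=s,fy=s,interpolation=cv2.INTER_CUBIC))
E
python3 - <<'E'
from h import *
t=grab_frame("top");s=grab_frame("side")
crop(t,235,190,365,225,"pics/t1.png",6)
crop(t,390,215,500,315,"pics/t2.png",6)
crop(s,255,150,385,240,"pics/s1.png",6)
crop(s,310,225,400,345,"pics/s2.png",5)
E
```

```text
(no output)
```

View pics/t1.png

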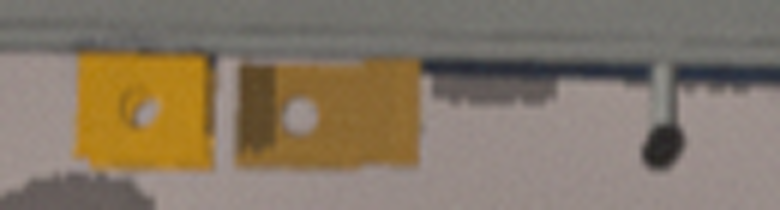

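View pics/t2.png

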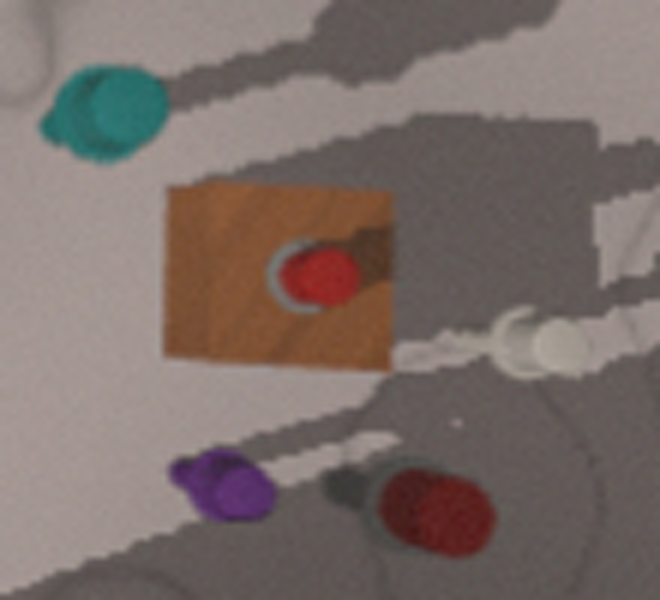

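View pics/s1.png

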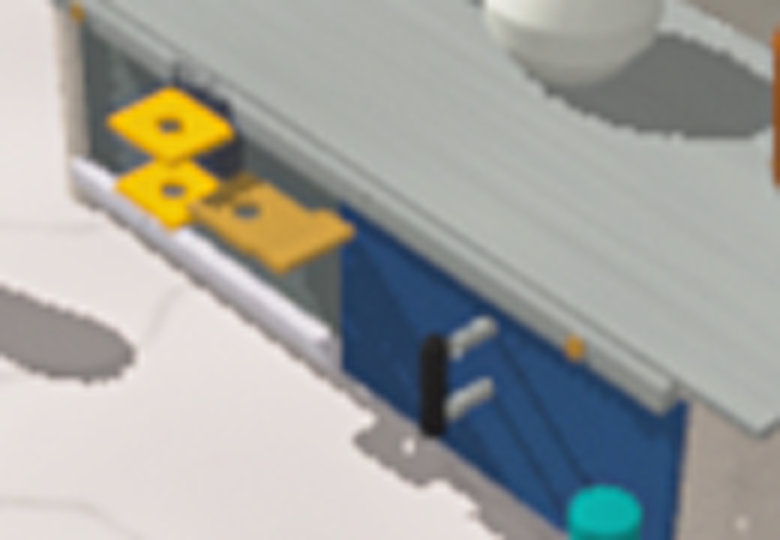

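View pics/s2.png

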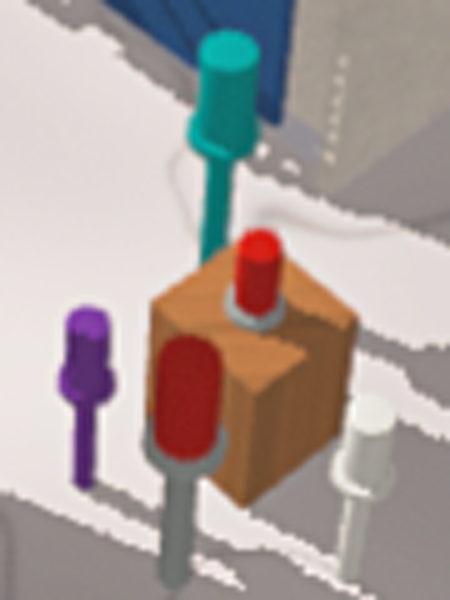

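```bash
python3 - <<'E'
from h import *
np.set_printoptions(precision=4,suppress=True)
t=grab_frame("top");s=grab_frame("side")
T=lambda u,v,x0,y0,k:((u+.5)/k-.5+x0,(v+.5)/k-.5+y0)
for n in (t,s): print("cam",ray(n,(320,200))[0])
eh=T(140,107,235,190,6);es=T(170,125,255,150,6)
print("ear",onz(t,eh,.15),onz(s,es,.15),tri(t,eh,s,es))
a=T(301,116,235,190,6);b=T(246,211,255,150,6)
print("tab",onz(t,a,.13),onz(s,b,.13),tri(t,a,s,b))
a=T(668,143,235,190,6);b=T(432,342,255,150,6)
print("handle top",onz(t,a,.138),onz(s,b,.138),tri(t,a,s,b))
a=T(334,277,390,215,6);b=T(260,243,310,225,5)
print("pin top",onz(t,a,.135),onz(s,b,.135),tri(t,a,s,b))
print("stand corners",[onz(t,T(u,v,390,215,6),.09) for u,v in((215,182),(393,190),(392,370),(210,358))])
# ear corners, yellow mask
# rail front edge & cab corners at z .17
im=t["pixels"]
hsv=cv2.cvtColor(im,cv2.COLOR_RGB2HSV)
for (u,v) in((187,197),(420,199),(420,98),(190,97)): print("cab",onz(t,(u,v),.17))
print("earcorn",[onz(t,T(u,v,235,190,6),.15) for u,v in((78,55),(214,55),(214,168),(78,163))])
print("tabcorn",[onz(t,T(u,v,235,190,6),.13) for u,v in((237,60),(420,60),(420,165),(237,165))])
for (u,v) in((172,248),(408,233),(483,271)): print("oth",onz(t,(u,v),.14))
E
```

```text
cam [ 0.3901 -0.0129  1.2614]
cam [-0.1452 -0.7225  0.8977]
ear [0.5081 0.1144 0.15  ] [0.5066 0.115  0.15  ] (array([0.5075, 0.115 , 0.1496]), np.float64(0.0015594889585257535))
tab [0.5072 0.0552 0.13  ] [0.505  0.0567 0.13  ] (array([0.5061, 0.0561, 0.1299]), np.float64(0.0026218583126777187))
handle top [ 0.497  -0.0843  0.138 ] [ 0.4957 -0.0824  0.138 ] (array([ 0.4961, -0.0836,  0.1387]), np.float64(0.0021651909272869603))
pin top [ 0.3923 -0.3068  0.135 ] [ 0.3918 -0.3051  0.135 ] (array([ 0.3917, -0.3061,  0.1361]), np.float64(0.001460325172156658))
stand corners [array([ 0.4287, -0.2734,  0.09  ]), array([ 0.4262, -0.3425,  0.09  ]), array([ 0.3569, -0.3398,  0.09  ]), array([ 0.3608, -0.2698,  0.09  ])]
cab [0.5282 0.2691 0.17  ]
cab [ 0.5271 -0.2461  0.17  ]
cab [ 0.7579 -0.2505  0.17  ]
cab [0.7567 0.2709 0.17  ]
earcorn [array([0.5276, 0.1381, 0.15  ]), array([0.528 , 0.0871, 0.15  ]), array([0.4854, 0.0863, 0.15  ]), array([0.4869, 0.1371, 0.15  ])]
tabcorn [array([0.5286, 0.08  , 0.13  ]), array([0.529, 0.01 , 0.13 ]), array([0.4887, 0.0097, 0.13  ]), array([0.4883, 0.0793, 0.13  ])]
oth [0.4167 0.3056 0.14  ]
oth [ 0.4535 -0.2239  0.14  ]
oth [ 0.3705 -0.3882  0.14  ]
```

```bash
python3 - <<'E'
from h import *
np.set_printoptions(precision=4,suppress=True)
t=grab_frame("top");s=grab_frame("side")
T=lambda u,v,x0,y0,k:((u+.5)/k-.5+x0,(v+.5)/k-.5+y0)
for n,a,b in(("turq",(128,107),(230,50)),("red",(455,513),(190,352)),("purp",(243,494),(88,320)),("white",(558,346),(372,416))):
    print(n,tri(t,T(*a,390,215,6),s,T(*b,310,225,5)))
E
for r in '[[[0,0,0.06,0,0,-0.185,0],[0.03,0.06,0,0,0,-0.185,0],[0.04,0.06,0,0,0,0,0],[0.04,0.06,0,0,0,0,0],[0.02,0.06,0,0,0,0,0],[0.02,0.06,0,0,0,0,0],[0.02,0.06,0,0,0,0,0],[0.02,0.06,0,0,0,0,0],[0.02,0.04,0,0,0,0,0],[0,0,0,0,0,0,0],[0,0,0,0,0,0,0]]]'; do :; done
```

```text
turq (array([ 0.4537, -0.2264,  0.1616]), np.float64(0.0003893233509256136))
red (array([ 0.3078, -0.3403,  0.1611]), np.float64(0.0014746185590562384))
purp (array([ 0.3116, -0.2745,  0.1198]), np.float64(0.0005069329342438268))
white (array([ 0.3672, -0.3947,  0.1171]), np.float64(0.000236106988654991))
```

```bash
python3 -m jog '[[[0,0,0.02,0,0,-0.185,0],[0.028,0.05,0,0,0,-0.185,0],[0.028,0.055,0,0,0,0,0],[0.028,0.055,0,0,0,0,0],[0.028,0.055,0,0,0,0,0],[0.028,0.055,0,0,0,0,0],[0.028,0.055,0,0,0,0,0],[0.028,0.055,0,0,0,0,0],[0.028,0.055,0,0,0,0,0],[0.023,0.055,0,0,0,0,0],[0,0,-0.03,0,0,0,0],[0,0,-0.03,0,0,0,0],[0,0,0,0,0,0,0]]]'; python3 - <<'E'
from h import *
print(monitor.get_state())
t=grab_frame("top");s=grab_frame("side")
crop(t,160,80,480,320,"pics/t3.png",2.4);crop(s,200,100,460,300,"pics/s3.png",2.9)
E
```

```text
t: 2.02
eef_pos: [0.4909, -0.1386, 0.2099]
ee_rot: [-3.137, 0.0, 1.573]
force: [0.6, -0.8, 1.0]
width: 0.0003
{'t': 2.025, 'q': array([ 1.09949102e-01,  1.22221518e-01, -4.04126916e-01, -5.05296466e-04,
       -1.04854204e+00, -1.67845152e+00]), 'qd': array([-0.00840877, -0.02791836,  0.05714262,  0.02176284, -0.03664794,
        0.00051941]), 'joint_efforts': array([ 3.35717043e-01, -3.56256652e+01,  2.56772268e+01,  6.04280099e+00,
        4.87320106e-01, -9.47499502e-04]), 'eef_pos': array([ 0.49087645, -0.13861965,  0.20988732]), 'ee_rot': array([-3.13747521e+00,  5.53575886e-06,  1.57283730e+00]), 'force': array([ 0.59453985, -0.76380741,  0.98581319]), 'moment': array([-0.0429216 , -0.04354479,  0.04992081]), 'width': 0.00027507404303304733}
```

View pics/t3.png

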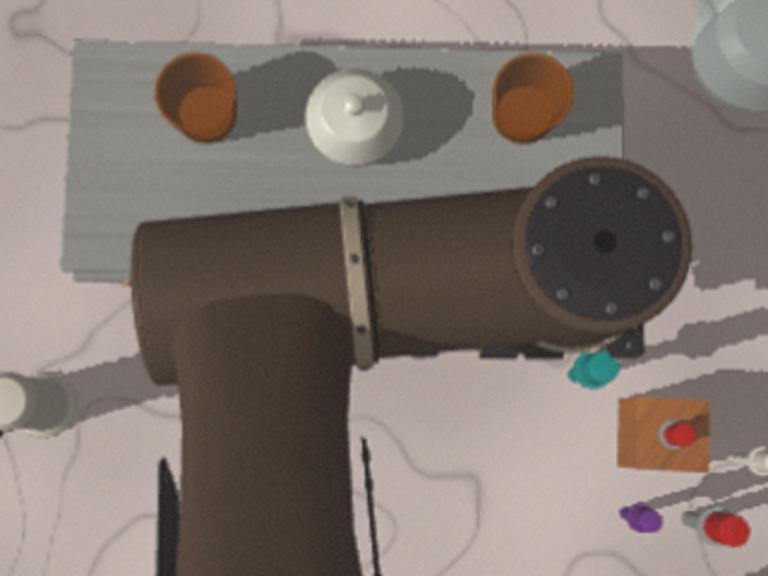

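View pics/s3.png

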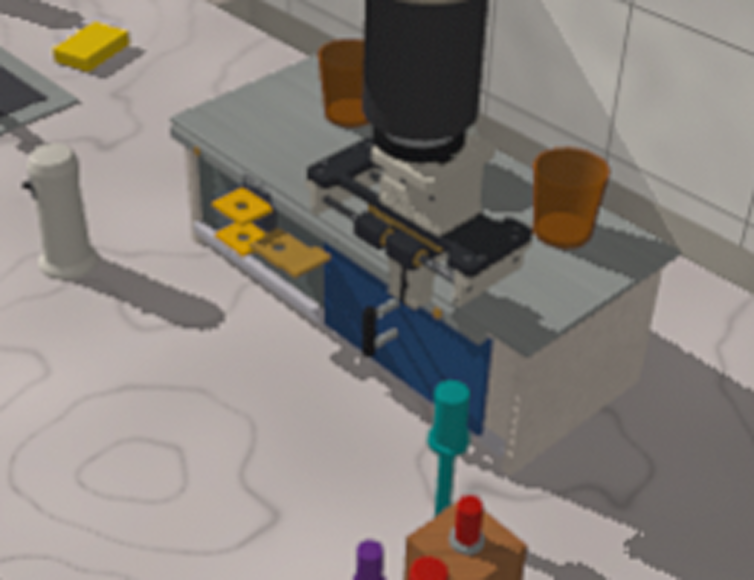

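The picture shows the closed fingers above and to -y of the black handle, in line with it. I'll go down and push towards +y.

```bash
python3 -m jog '[[[0.001,0,-0.03,0,0,0,0],[0,0,-0.025,0,0,0,0],[0,0,-0.013,0,0,0,0],[0,0.01,0,0,0,0,0],[0,0.01,0,0,0,0,0],[0,0.01,0,0,0,0,0],[0,0.01,0,0,0,0,0],[0,0.01,0,0,0,0,0],[0,0.01,0,0,0,0,0],[0,0.01,0,0,0,0,0],[0,0.008,0,0,0,0,0]]]'
```

```text
t: 3.5
eef_pos: [0.4933, -0.0602, 0.1436]
ee_rot: [3.141, -0.0, 1.573]
force: [2.4, -2.4, 0.6]
width: 0.0006
```

```bash
python3 -m jog '[[[0,0.003,0,0,0,0,0],[0,0.003,0,0,0,0,0],[0,0,0,0,0,0,0]]]';python3 -m jog '[[[0,0.002,0,0,0,0,0],[0,0,0,0,0,0,0]]]';python3 -m jog '[[[0,0.002,0,0,0,0,0],[0,0,0,0,0,0,0]]]'
```

```text
t: 3.88
eef_pos: [0.4928, -0.0547, 0.1433]
ee_rot: [-3.141, -0.0, 1.572]
force: [-0.1, 0.2, -0.2]
width: 0.0004
t: 4.12
eef_pos: [0.4929, -0.0529, 0.1433]
ee_rot: [-3.141, -0.0, 1.572]
force: [-0.5, -1.6, -0.2]
width: 0.0006
t: 4.38
eef_pos: [0.4929, -0.0509, 0.1434]
ee_rot: [-3.141, 0.0, 1.572]
force: [-1.6, -0.7, -0.9]
width: 0.0005
```

```bash
python3 -m jog '[[[0,0.002,0,0,0,0,0],[0,0.002,0,0,0,0,0],[0,0,0,0,0,0,0]]]';python3 -m jog '[[[0,0.002,0,0,0,0,0],[0,0,0,0,0,0,0]]]';python3 -m jog '[[[0,0.002,0,0,0,0,0],[0,0,0,0,0,0,0]]]'
```

```text
t: 4.75
eef_pos: [0.4928, -0.0487, 0.1435]
ee_rot: [-3.14, 0.003, 1.573]
force: [2.9, -14.2, -2.2]
width: 0.0002
t: 5.0
eef_pos: [0.4928, -0.0484, 0.1436]
ee_rot: [-3.14, 0.006, 1.573]
force: [5.0, -25.8, -5.1]
width: 0.0004
t: 5.25
eef_pos: [0.4927, -0.0481, 0.1436]
ee_rot: [-3.139, 0.008, 1.573]
force: [8.1, -36.7, -5.9]
width: 0.0003
```

At the stop, with the force rising in stiff contact. I'll back off, go up and look.

```bash
python3 -m jog '[[[0,-0.01,0,0,0,0,0],[0,-0.015,0,0,0,0,0],[0,0,0.04,0,0,0,0],[-0.03,-0.03,0.05,0,0,0,0.5],[-0.03,-0.06,0.02,0,0,0,0.5],[-0.02,-0.06,0,0,0,0,0.5],[-0.02,-0.06,0,0,0,0,0.5],[0,-0.035,0,0,0,0,0.5],[0,0,0,0,0,0,0.5],[0,0,0,0,0,0,0.5]]]'; python3 - <<'E'
from h import *
t=grab_frame("top");s=grab_frame("side")
crop(t,235,190,365,225,"pics/t4.png",6);crop(s,255,150,385,240,"pics/s4.png",6)
E
```

```text
t: 6.5
eef_pos: [0.3982, -0.3035, 0.249]
ee_rot: [3.141, -0.0, 1.572]
force: [0.6, 0.5, -0.0]
width: 0.0436
```

View pics/t4.png

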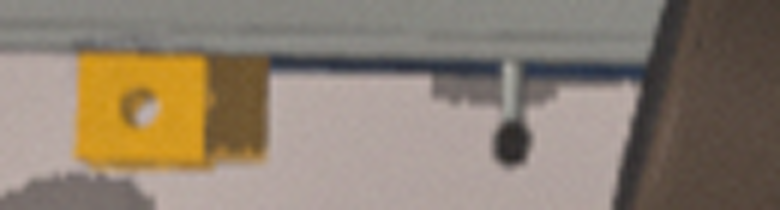

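View pics/s4.png

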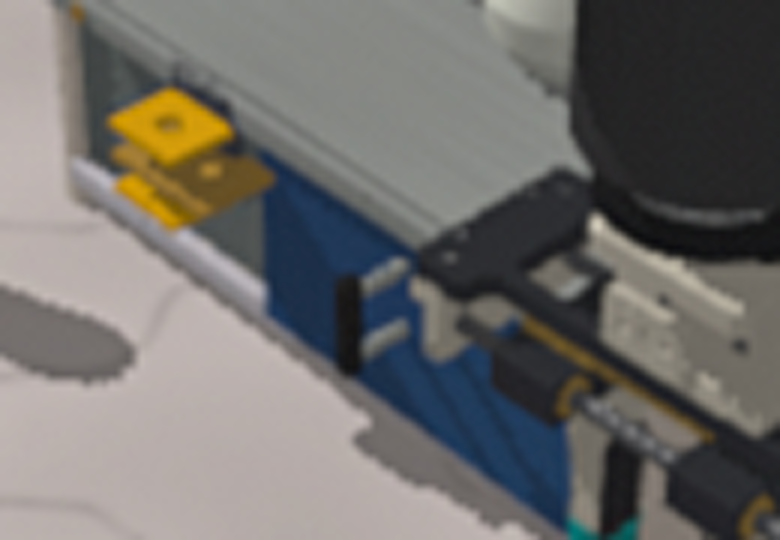

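The door is shut: the tab lies under the ear with the holes in line, ear hole at crop (141,108). Now I'll pick up the pin.

```bash
python3 -m jog '[[[-0.006,-0.0025,-0.04,0,0,0,0.5],[0,0,-0.04,0,0,0,0.5],[0,0,-0.025,0,0,0,0.5],[0,0,-0.019,0,0,0,0.5],[0,0,0,0,0,0,0.5]]]' 
python3 - <<'E'
from h import *
s=grab_frame("side");crop(s,310,180,450,320,"pics/s5.png",4)
t=grab_frame("top");crop(t,360,200,500,320,"pics/t5.png",4)
E
```

```text
t: 7.22
eef_pos: [0.3919, -0.305, 0.1241]
ee_rot: [-3.139, -0.001, 1.574]
force: [-0.2, -0.8, 0.3]
width: 0.0437
```

View pics/s5.png

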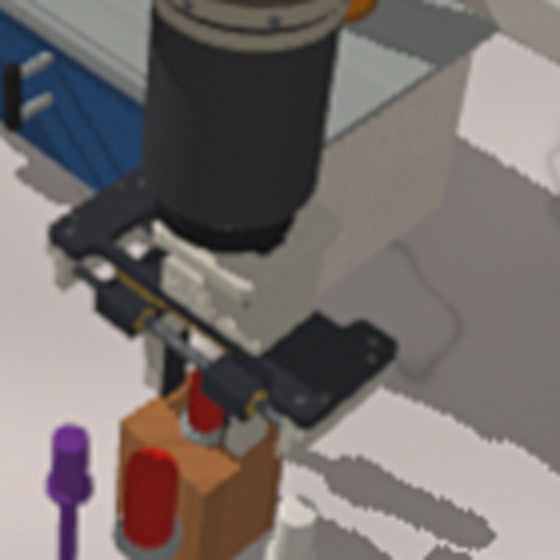

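The side picture shows the small red pin standing between the fingers. I'll close and watch the force.

```bash
python3 -m jog '[[[0,0,0,0,0,0,0],[0,0,0,0,0,0,0],[0,0,0,0,0,0,0],[0,0,0,0,0,0,0]]]' 25
```

```text
t: 7.82
eef_pos: [0.3926, -0.3062, 0.1256]
ee_rot: [3.141, 0.0, 1.573]
force: [-1.0, 1.4, 5.7]
width: 0.0216
```

```bash
python3 -m jog '[[[0,0,0.02,0,0,0,0],[0,0,0.03,0,0,0,0],[0,0,0.04,0,0,0,0],[0,0,0.04,0,0,0,0],[0,0,0.04,0,0,0,0],[0.014,0.05,0,0,0,0,0],[0.014,0.05,0,0,0,0,0],[0.014,0.05,0,0,0,0,0],[0.014,0.05,0,0,0,0,0],[0.014,0.05,0,0,0,0,0],[0.014,0.05,0,0,0,0,0],[0.014,0.05,0,0,0,0,0],[0.012,0.05,0,0,0,0,0],[0.005,0.02,0,0,0,0,0],[0,0,0,0,0,0,0],[0,0,0,0,0,0,0]]]' 25
python3 - <<'E'
from h import *
s=grab_frame("side");crop(s,240,110,340,210,"pics/s6.png",6)
t=grab_frame("top");crop(t,200,150,330,240,"pics/t6.png",6)
E
```

```text
t: 9.82
eef_pos: [0.5069, 0.1132, 0.2948]
ee_rot: [-3.141, 0.0, 1.572]
force: [0.3, 0.2, -1.3]
width: 0.0216
```

View pics/s6.png

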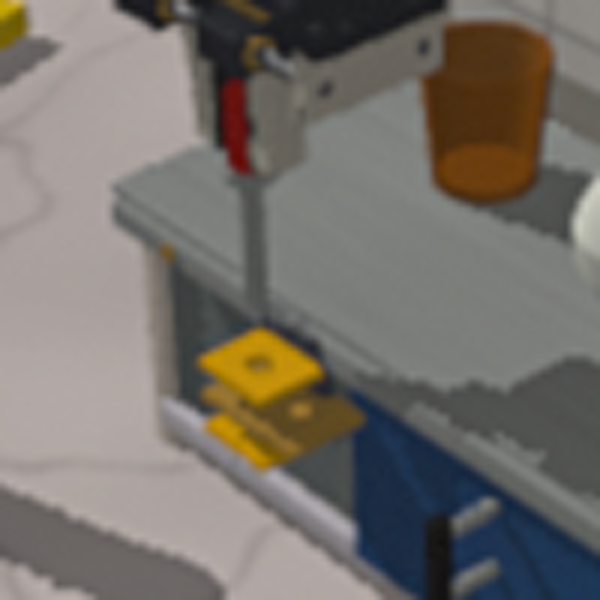

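View pics/t6.png

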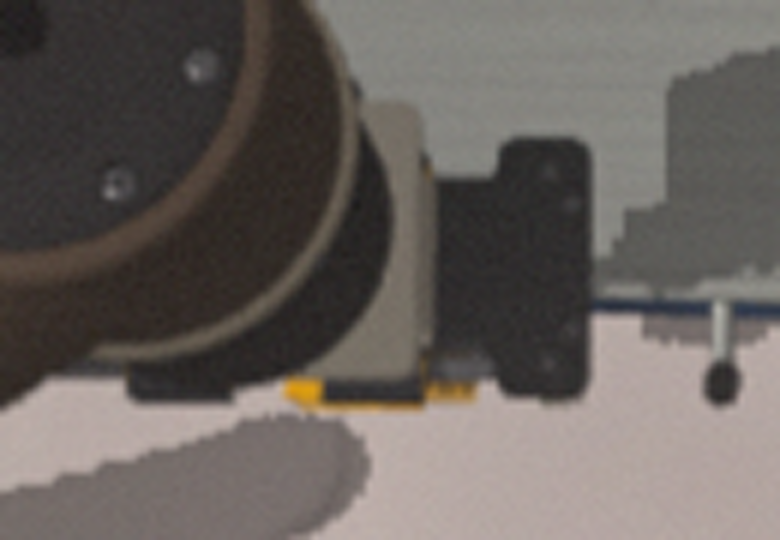

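```bash
python3 - <<'E'
from h import *
np.set_printoptions(precision=2,suppress=True)
s=grab_frame("side");p=monitor.get_state()["eef_pos"];print(p)
im=s["pixels"].astype(int)
for z in(.245,.22,.205,.19,.184,.15):
    q=proj(s,[p[0],p[1],z]); print(z,q,[(q-[240,110]+.5)*6-.5])
# shaft edges
g=cv2.cvtColor(s["pixels"],cv2.COLOR_RGB2GRAY).astype(int)
for r in range(143,163,3): print(r,g[r,276:290])
# hole centroid
b=s["pixels"];hsv=cv2.cvtColor(b,cv2.COLOR_RGB2HSV)
for r in range(164,178): print(r,g[r,274:296])
for d in((.001,0),(0,.001)): print(proj(s,[p[0]+d[0],p[1]+d[1],.15])-proj(s,[p[0],p[1],.15]))
E
```

```text
[0.51 0.11 0.3 ]
0.245 [282.08 143.13] [array([254.95, 201.26])]
0.22 [282.47 150.63] [array([257.3 , 246.26])]
0.205 [282.7  155.03] [array([258.68, 272.71])]
0.19 [282.92 159.38] [array([260.04, 298.77])]
0.184 [283.01 161.1 ] [array([260.58, 309.08])]
0.15 [283.51 170.65] [array([263.56, 366.38])]
143 [124 125 127 122  99  82  80  88 112 128 128 129 129 130]
146 [127 128 127 122 104  82  81  89 113 131 128 128 127 127]
149 [128 128 128 127 110  84  80  84 107 127 128 128 128 128]
152 [117 126 132 130 114  85  81  81 104 129 128 126 126 127]
155 [119 124 122 116 106  84  81  80 103 129 127 126 126 126]
158 [ 93  99 102 106 103  88  83  82  92 114 125 129 127 126]
161 [ 68  62  66  78  91  94  87  81  83  93  98 106 109 112]
164 [ 69  77  78  71  62  59  59  63  79  83  64  59  60  70  81  86  99 113
 114 109 114 120]
165 [ 75  77  77  72  65  65  79 106 126 126 115  93  63  48  50  64  85 105
 117 119 117 111]
166 [ 76  76  74  77  89 109 126 136 145 145 141 129 109  75  50  49  63  74
  89 113 126 117]
167 [ 71  77  90 111 128 136 143 144 144 143 143 143 136 118  91  63  48  47
  
[... 293 characters left out ...]
86 100]
171 [109 128 138 142 143 143 137 120 114 119 120 128 144 144 144 145 147 147
 131  94  74  91]
172 [ 85 104 119 133 141 145 144 139 133 135 136 139 144 145 146 145 140 128
 115  91  56  69]
173 [ 72  87 107 115 126 137 144 145 143 143 143 145 145 145 140 127 113  94
  77  63  44  52]
174 [ 92 108 113 114 113 121 134 141 145 145 145 145 139 126 112  96  83  68
  47  41  37  49]
175 [104 117 120 119 116 115 115 127 140 145 140 126 112  95  82  78  73  63
  52  43  41  51]
176 [ 91 104 113 119 119 109  94 105 124 126 113  96  82  78  75  74  76  73
  70  63  62  69]
177 [ 70  83  96 111 118 104  77  84  96  93  84  79  75  74  87 104 104  94
  77  73  72  75]
[ 0.26 -0.13]
[-0.22 -0.14]
```

```bash
python3 -m jog '[[[0.0008,0.0024,-0.01,0,0,0,0],[0,0,-0.01,0,0,0,0],[0,0,-0.007,0,0,0,0],[0,0,0,0,0,0,0],[0,0,0,0,0,0,0]]]'; python3 -m jog '[[[0,0,-0.002,0,0,0,0],[0,0,-0.002,0,0,0,0],[0,0,0,0,0,0,0]]]';python3 -m jog '[[[0,0,-0.002,0,0,0,0],[0,0,0,0,0,0,0]]]'
python3 - <<'E'
from h import *
s=grab_frame("side");crop(s,240,110,340,210,"pics/s7.png",6)
E
```

```text
t: 10.6
eef_pos: [0.5083, 0.1163, 0.2682]
ee_rot: [3.141, 0.0, 1.573]
force: [-0.8, 0.1, -0.8]
width: 0.0213
t: 10.98
eef_pos: [0.508, 0.1163, 0.2639]
ee_rot: [-3.141, 0.0, 1.573]
force: [0.5, -0.3, -1.1]
width: 0.0215
t: 11.22
eef_pos: [0.508, 0.1163, 0.2619]
ee_rot: [-3.141, 0.0, 1.573]
force: [0.2, 0.5, -0.8]
width: 0.0217
```

View pics/s7.png

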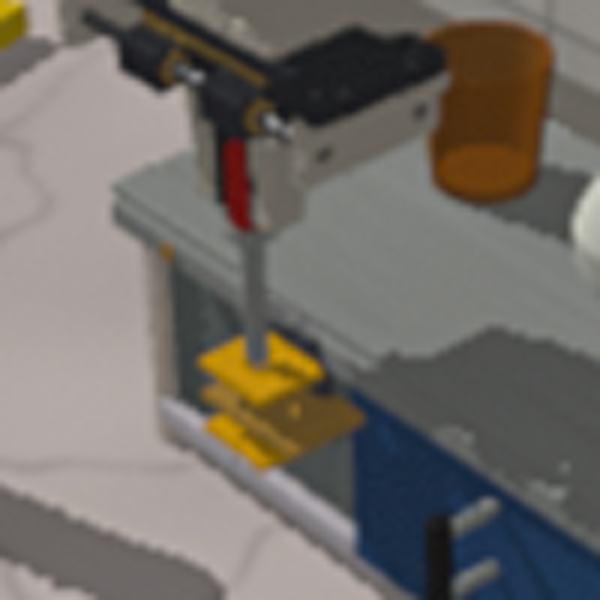

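The tip in the picture, about (257,366), meets the hole, (260,363), within about half a pixel. I'll continue down in small steps.

```bash
for i in 1; do :; done; python3 -m jog '[[[0,0,-0.002,0,0,0,0],[0,0,0,0,0,0,0]]]';python3 -m jog '[[[0,0,-0.0015,0,0,0,0],[0,0,0,0,0,0,0]]]'
```

```text
t: 11.52
eef_pos: [0.5083, 0.1163, 0.2604]
ee_rot: [3.141, -0.0, 1.573]
force: [-0.7, 0.1, 1.8]
width: 0.0215
t: 11.78
eef_pos: [0.5087, 0.1164, 0.2599]
ee_rot: [3.14, -0.0, 1.573]
force: [-1.3, -0.0, 7.9]
width: 0.021
```

```bash
python3 -m jog '[[[0,0,-0.0015,0,0,0,0],[0,0,0,0,0,0,0]]]'
```

```text
t: 12.02
eef_pos: [0.508, 0.1159, 0.2571]
ee_rot: [-3.142, 0.001, 1.573]
force: [0.2, -1.5, -1.3]
width: 0.0214
```

It touched at 8 N and slipped into the hole. The side force is towards -y, so I'll nudge that way and go on.

```bash
python3 -m jog '[[[0,-0.0007,-0.001,0,0,0,0],[0,0,0,0,0,0,0]]]';python3 -m jog '[[[0,0,-0.002,0,0,0,0],[0,0,0,0,0,0,0]]]';python3 -m jog '[[[0,0,-0.002,0,0,0,0],[0,0,0,0,0,0,0]]]'
```

```text
t: 12.28
eef_pos: [0.5079, 0.1155, 0.2556]
ee_rot: [-3.141, 0.0, 1.572]
force: [-0.2, -2.0, -2.2]
width: 0.0218
t: 12.52
eef_pos: [0.5079, 0.1155, 0.2537]
ee_rot: [-3.141, 0.0, 1.573]
force: [1.1, -0.7, -2.5]
width: 0.0217
t: 12.78
eef_pos: [0.508, 0.1155, 0.2518]
ee_rot: [-3.141, 0.0, 1.573]
force: [0.8, -1.7, -2.9]
width: 0.0215
```

```bash
python3 -m jog '[[[0,-0.0004,-0.002,0,0,0,0],[0,0,-0.002,0,0,0,0],[0,0,0,0,0,0,0]]]';python3 -m jog '[[[0,0,-0.002,0,0,0,0],[0,0,-0.002,0,0,0,0],[0,0,0,0,0,0,0]]]';python3 -m jog '[[[0,0,-0.002,0,0,0,0],[0,0,0,0,0,0,0]]]'
```

```text
t: 13.15
eef_pos: [0.508, 0.1153, 0.2478]
ee_rot: [-3.141, -0.0, 1.573]
force: [-0.2, -0.3, -2.3]
width: 0.0212
t: 13.52
eef_pos: [0.508, 0.1152, 0.2439]
ee_rot: [-3.141, -0.0, 1.573]
force: [-0.0, 0.1, -1.0]
width: 0.0214
t: 13.78
eef_pos: [0.508, 0.1152, 0.2419]
ee_rot: [-3.141, -0.0, 1.573]
force: [0.3, 0.1, -2.3]
width: 0.0215
```

Force is free. Next is the tab at about TCP z 0.240.

```bash
python3 -m jog '[[[0,0,-0.0015,0,0,0,0],[0,0,0,0,0,0,0]]]';python3 -m jog '[[[0,0,-0.0015,0,0,0,0],[0,0,0,0,0,0,0]]]'
```

```text
t: 14.02
eef_pos: [0.508, 0.1152, 0.2404]
ee_rot: [-3.141, 0.0, 1.573]
force: [-0.6, 0.2, -0.8]
width: 0.0211
t: 14.28
eef_pos: [0.508, 0.1152, 0.239]
ee_rot: [-3.141, -0.0, 1.573]
force: [-0.3, -0.2, -2.0]
width: 0.0215
```

```bash
python3 -m jog '[[[0,0,-0.0015,0,0,0,0],[0,0,0,0,0,0,0]]]'
```

```text
t: 14.52
eef_pos: [0.508, 0.1152, 0.2374]
ee_rot: [-3.141, 0.0, 1.573]
force: [0.4, -0.3, -2.0]
width: 0.0215
```

Through the tab without force. Next is the lower ear, at about TCP z 0.2205.

```bash
python3 -m jog '[[[0,0,-0.002,0,0,0,0],[0,0,-0.002,0,0,0,0],[0,0,0,0,0,0,0]]]';python3 -m jog '[[[0,0,-0.002,0,0,0,0],[0,0,-0.002,0,0,0,0],[0,0,0,0,0,0,0]]]';python3 -m jog '[[[0,0,-0.002,0,0,0,0],[0,0,-0.002,0,0,0,0],[0,0,0,0,0,0,0]]]'
```

```text
t: 14.9
eef_pos: [0.508, 0.1151, 0.2333]
ee_rot: [-3.141, 0.0, 1.573]
force: [-0.1, -0.8, -2.0]
width: 0.0213
t: 15.28
eef_pos: [0.508, 0.1151, 0.2293]
ee_rot: [-3.141, 0.0, 1.573]
force: [0.2, -0.5, -0.6]
width: 0.0212
t: 15.65
eef_pos: [0.508, 0.1152, 0.2253]
ee_rot: [-3.141, 0.0, 1.573]
force: [-0.1, 0.5, -1.4]
width: 0.0214
```

```bash
python3 -m jog '[[[0,0,-0.002,0,0,0,0],[0,0,-0.0015,0,0,0,0],[0,0,0,0,0,0,0]]]';python3 -m jog '[[[0,0,-0.0015,0,0,0,0],[0,0,0,0,0,0,0]]]'
```

```text
t: 16.02
eef_pos: [0.508, 0.1152, 0.2219]
ee_rot: [-3.141, 0.0, 1.573]
force: [-0.2, 0.1, -0.6]
width: 0.0214
t: 16.27
eef_pos: [0.508, 0.1152, 0.2204]
ee_rot: [-3.141, 0.0, 1.573]
force: [-1.1, -0.6, -1.3]
width: 0.0213
```

```bash
python3 -m jog '[[[0,0,-0.0015,0,0,0,0],[0,0,0,0,0,0,0]]]'
```

```text
t: 16.52
eef_pos: [0.508, 0.1152, 0.2189]
ee_rot: [-3.141, -0.0, 1.573]
force: [0.1, 0.3, -0.9]
width: 0.0218
```

```bash
python3 -m jog '[[[0,0,-0.002,0,0,0,0],[0,0,-0.002,0,0,0,0],[0,0,-0.002,0,0,0,0],[0,0,0,0,0,0,0]]]';python3 -m jog '[[[0,0,-0.002,0,0,0,0],[0,0,-0.002,0,0,0,0],[0,0,-0.002,0,0,0,0],[0,0,0,0,0,0,0]]]';python3 -m jog '[[[0,0,-0.002,0,0,0,0],[0,0,-0.002,0,0,0,0],[0,0,-0.002,0,0,0,0],[0,0,0,0,0,0,0]]]'
```

```text
t: 17.02
eef_pos: [0.508, 0.1152, 0.2128]
ee_rot: [-3.141, 0.0, 1.573]
force: [0.5, 0.1, -2.4]
width: 0.0216
t: 17.52
eef_pos: [0.508, 0.1152, 0.2068]
ee_rot: [-3.141, 0.0, 1.573]
force: [-0.1, -1.4, -1.1]
width: 0.0215
t: 18.02
eef_pos: [0.508, 0.1152, 0.2008]
ee_rot: [-3.141, 0.0, 1.573]
force: [0.9, 0.4, -1.4]
width: 0.0213
```

```bash
python3 -m jog '[[[0,0,-0.002,0,0,0,0],[0,0,-0.002,0,0,0,0],[0,0,-0.002,0,0,0,0],[0,0,0,0,0,0,0]]]';python3 -m jog '[[[0,0,-0.002,0,0,0,0],[0,0,-0.002,0,0,0,0],[0,0,0,0,0,0,0]]]'
```

```text
t: 18.52
eef_pos: [0.508, 0.1152, 0.1948]
ee_rot: [-3.141, 0.0, 1.573]
force: [-0.2, -0.0, -1.8]
width: 0.0214
t: 18.9
eef_pos: [0.508, 0.1152, 0.1908]
ee_rot: [-3.141, 0.0, 1.573]
force: [-1.1, -0.6, -1.8]
width: 0.0216
```

```bash
python3 -m jog '[[[0,0,-0.002,0,0,0,0],[0,0,0,0,0,0,0]]]';python3 -m jog '[[[0,0,-0.0015,0,0,0,0],[0,0,0,0,0,0,0]]]'
```

```text
t: 19.15
eef_pos: [0.508, 0.1152, 0.1889]
ee_rot: [-3.141, 0.0, 1.573]
force: [-0.6, -0.6, -2.2]
width: 0.0214
t: 19.4
eef_pos: [0.5081, 0.1152, 0.1875]
ee_rot: [-3.141, 0.0, 1.573]
force: [0.1, -0.6, -1.2]
width: 0.0214
```

```bash
python3 -m jog '[[[0,0,-0.0015,0,0,0,0],[0,0,0,0,0,0,0]]]';python3 -m jog '[[[0,0,-0.001,0,0,0,0],[0,0,0,0,0,0,0]]]'
```

```text
t: 19.65
eef_pos: [0.508, 0.1152, 0.1859]
ee_rot: [-3.141, 0.0, 1.573]
force: [-0.5, -0.6, -1.7]
width: 0.0216
t: 19.9
eef_pos: [0.5081, 0.1151, 0.1856]
ee_rot: [3.141, 0.0, 1.573]
force: [-2.5, -0.7, 5.5]
width: 0.0212
```

```bash
python3 -m jog '[[[0,0,-0.001,0,0,0,0],[0,0,0,0,0,0,0]]]'
```

```text
t: 20.15
eef_pos: [0.5082, 0.1152, 0.1855]
ee_rot: [3.141, -0.0, 1.573]
force: [-6.9, -1.0, 12.4]
width: 0.0215
```

The collar is seated at z 0.1855 with a clear contact rise, as expected. I'll unload, release and rise.

```bash
python3 -m jog '[[[0,0,0.0015,0,0,0,0],[0,0,0,0,0,0,0.5],[0,0,0,0,0,0,0.6],[0,0,0,0,0,0,0.6],[0,0,0,0,0,0,0.6]]]'; python3 -m jog '[[[0,0,0.01,0,0,0,0.6],[0,0,0.03,0,0,0,0.6],[0,0,0.05,0,0,0,0.6],[-0.03,0,0.05,0,0,0,0.6],[-0.02,-0.06,0.02,0,0,0,0.6],[0,-0.06,0,0,0,0,0.6],[0,-0.06,0,0,0,0,0.6],[0,-0.06,0,0,0,0,0.6],[0,-0.06,0,0,0,0,0.6],[0,0,0,0,0,0,0.6],[0,0,0,0,0,0,0.6]]]'
python3 - <<'E'
from h import *
s=grab_frame("side");crop(s,240,110,380,230,"pics/s8.png",5)
t=grab_frame("top");crop(t,180,80,440,240,"pics/t8.png",3)
E
```

```text
t: 20.78
eef_pos: [0.5081, 0.1152, 0.1855]
ee_rot: [-3.142, 0.0, 1.573]
force: [0.3, -0.5, -0.0]
width: 0.0515
t: 22.15
eef_pos: [0.4591, -0.1816, 0.3448]
ee_rot: [3.141, -0.0, 1.571]
force: [0.9, 0.7, 0.2]
width: 0.0526
```

View pics/s8.png

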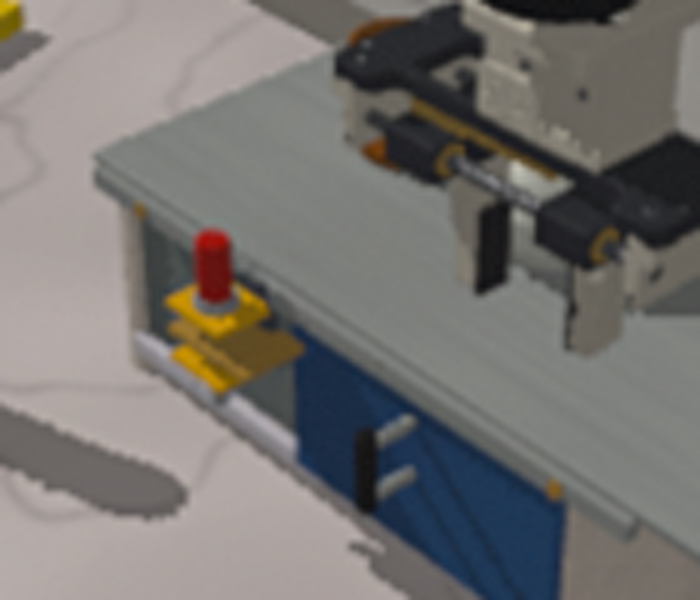

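View pics/t8.png

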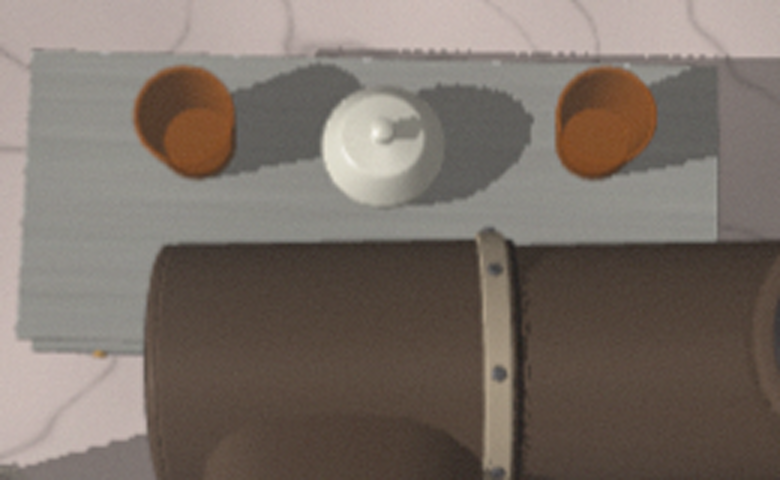

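The side picture shows the pin upright and its collar flat on the upper ear at (213,300). The tip shows below the lower ear at (220,398), and the door is still shut with its handle at (367,468), about where it stood after closing. The cups and sugar bowl have not moved, and the gripper is clear.

```bash
python3 -c "
from station import job_done;print(job_done())"
```

```text
the job is handed in; nothing more can be done
None
```

I slid the door shut to its stop, threaded the small red pin through all three plates until its collar was home, released it and handed the job in at about 22 s of the 64 s allowed.

- **Door:** It ran freely at about 2 N, then stopped hard. I pushed up to a 37 N reading at the wrist with the fingertips on the handle, close to the 40 N limit for the arm or gripper body. The last side picture shows it still shut.
- **Pin:** It touched the upper ear at about 8 N, slipped in, and met no noticeable force at the tab or lower ear. The collar seated at the expected height with a highest wrist reading of about 14 N, well below 30 N.
- **Final picture:** The pin stands upright with its collar flat on the upper ear and its tip showing below the lower ear. The gripper is clear, and the cups and sugar bowl are where they stood.
- **Not checked or disagreeing:** I did not look at the frother again at the end, though the arm never went near it. The two cameras disagreed by 1–2 mm on the ear hole, so I aimed between them and corrected by about 1 mm by feel.

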